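# Scrub out the mixing cups and set them on the busy tray

## Robot

A 6-joint arm with a two-finger parallel gripper is mounted at the origin on a cart in front of the work surface, level with it; the furniture and walls round the work are solid. World frame = base frame: x ahead of the robot, y to its left, z up, the work surface at z = 0. Lengths are in mm, angles in rad, forces in N, time in s.
With the tool pointing down it reaches from about 350 to 975 mm from the base axis. Payload 7.1 kg.
Tool frame: the origin (TCP) lies at the very end of the fingers, on their centre line; the grasp point (between the pads) lies 19 mm behind it; z points along the fingers, y is the line along which they close (so a half turn about z gives the same grasp; the last joint's range is limited). The gripper opens to 88 mm and grips with 3 to 60 N. Pads are 20 mm wide; open, the fingers measure 115 mm over their backs; the gripper's body (75 mm by 178 mm) begins 61 mm behind the grasp point.
Start: joints at [-1.213, 0.423, 1.63, -0, 1.089, -0.019], TCP at [229.983, -581.13, 222.675] pointing down, gripper open.
Joint ranges: [-3, 3], [-0.9, 2.11], [0.09, 2.58], [-1.31, 4.45], [0.11, 2.69], [-2.54, 2.54]. Speed limits (rad/s): [2.39, 2.39, 3.01, 3.14, 3.14, 3.14].

## Interface

Orientations are given as a unit quaternion [x, y, z, w].
In Python, from rig import * gives the robot as it stands.
- The arm moves only by the tool arm_command, never from a script. Its arguments are lists of equal length, an entry for each row: "offset": the shift along the tool's x, y, z in mm, a list of three; "roll": the turn about the tool's z in degrees; "hand": the opening in per cent of the stroke, from 0 (shut) to 100 (fully open). In form: {"offset": [[x, y, z], ...], "roll": [roll, ...], "hand": [hand, ...]}. A call has 1 to 20 rows; each row shifts and turns the commanded pose from where the row before left it, along the tool's axes as they then stand; what a row does not reach is not made up. A row lasts 1/12 s, in which the tool goes at most 41.7 mm and 7.16 degrees, less where a joint would pass 70% of its speed; a pose out of reach is approached as far as the arm can. A call with a gripper value outside its range is refused whole. The fingers move at their own pace and stop on an object; "squeeze" is the grip in N (left out, the last holds). Time passes only in rows, so rows that do not move let the fingers close. It gives the time, the measured TCP pose, the force, the opening and the grip force at its end, in the units of the state.
- sense(): the state, without advancing time (a new reading comes with each control period).
- snapshot(name): name is "scene" or "top" or "wrist"; returns a dict with "color" (420x560x3 uint8, red, green, blue), "fx", "fy", "cx", "cy" (pixels), "cam_to_world" (4x4, takes a point from camera to world coordinates). Camera axes: x right, y down, z forward; pixel columns grow to the right and rows downward; lengths in mm; the calibration is good to about 2 mm. A picture is of the moment at which its call begins. There is no depth.
- close_job(): hands the job in; it is judged then, once.
Trained networks look in the newest picture that a camera, given by its name, has taken for a name from the list of things; names that differ only in an ending like _2 or _b are one class to them, and where a whole thing is asked for, a point or a joint stands for the part that bears it (a point fixed in the world has none). Each returns a list of dicts, best first, with "confidence" (0 to 1); they miss things now and then, are a little off and sometimes report something else, mostly with a low value. They report only what shows in the picture. A call takes as long as a camera call. They do not tell look-alikes from the thing itself.
- look_for(camera, label): "xy" ([column, row] in pixels, amid what is visible of it).
- silhouettes(camera, label): "pixels" (420x560 bool, what is visible of it) and "xy" ([column, row] in pixels, amid what is visible of it).
The state is a dict: "clock": time; "qpos": joint angles; "joint_vel": joint speeds; "tau": joint torques, N m; "position": TCP position; "tcp_rot": TCP orientation; "ft_force": force on the tool from outside, world axes, zero at the start; "moment": the same for the moment, N m; "opening": finger opening in mm; "gripper_force": force on a finger pad.
Only numpy, scipy, OpenCV 4.12 (cv2) and the standard library are available. Lean on these libraries where they do the work, as an engineer would, in place of code of your own. Each camera call takes 0.05 s, during which the arm holds its last target. There are 200 camera calls.

## Task

Take the pot brush out of its pot and scrub out every mixing cup on the bench, the tallest first and then in order of height: bristles down to the bottom, up at least half the cup's height without leaving the cup, and down to the bottom once more. Stand the brush back in its pot, bristles down, and only then set all the cups upright on the tray, wholly inside its rim, in free spots where they touch neither each other nor anything else. Leave the things already on the tray alone: do not bump them with the gripper, the brush or a cup.

Things in the scene. Friction and masses are not known exactly. Their poses are not given: they have to be found in the camera images.
- cup_tall: tall straight-sided round steel mixing cup without handle, open at the top: 66 mm outside diameter, 96 mm high, wall 3 mm, floor 4 mm thick, about 172 g; loose, stands upright on the bench at the start; origin: centre of its underside, z up along its axis; may be absent
- cup_middle: middle straight-sided round steel mixing cup without handle, open at the top: 60 mm outside diameter, 78 mm high, wall 3 mm, floor 4 mm thick, about 140 g; loose, stands upright on the bench at the start; origin: centre of its underside, z up along its axis; may be absent
- cup_short: short straight-sided round steel mixing cup without handle, open at the top: 54 mm outside diameter, 60 mm high, wall 3 mm, floor 4 mm thick, about 108 g; loose, stands upright on the bench at the start; origin: centre of its underside, z up along its axis; may be absent
- pot_brush: pot brush, 195 mm long, 90 g, stands bristles down in the brush pot: round bristle head 32 mm in diameter and 48 mm long with a flat end (rigid), above it a brass ferrule 25 mm in diameter up to 64 mm, then a round wooden handle 16 to 18 mm in diameter to the top; loose, it can stand on its flat end by itself; origin: centre of the flat bristle end, z along the handle towards its top
- brush_pot: round stoneware pot on the bench on the robot's left, home of the pot brush; does not move; 72 mm outside diameter, 65 mm high, opening about 46 mm in diameter, inner floor 8 mm above its underside; origin: centre of its underside, z up
- tray: shallow wooden tray in front of the robot, does not move: outside 252 mm (its x) by 312 mm (its y), rim 8 mm wide and 18 mm high, inside 236 by 296 mm, floor 8 mm above the bench; origin: centre of its underside, z up
- weight_a: cloth-covered iron weight, block 62 x 100 x 38 mm (x, y, z of its frame), 0.95 kg; stands on the tray, to be left alone; origin: centre of its underside, z up; may be absent
- weight_b: cloth-covered iron weight, block 60 x 90 x 36 mm (x, y, z of its frame), 0.9 kg; stands on the tray, to be left alone; origin: centre of its underside, z up; may be absent
- paste_pot: round stoneware pot, 72 mm in diameter, 65 mm high; stands on the tray, to be left alone; origin: centre of its underside, z up; may be absent
- flat_tin: flat closed tin, 68 x 107 x 24 mm (x, y, z of its frame); stands on the tray, to be left alone; origin: centre of its underside, z up; may be absent
- spool_a: upright thread spool, 42 mm in diameter, 52 mm high; stands on the tray, to be left alone; origin: centre of its underside, z up; may be absent
- spool_b: upright thread spool, 42 mm in diameter, 52 mm high; stands on the tray, to be left alone; origin: centre of its underside, z up; may be absent
Mind the look-alikes: they are no part of the job. What is shaped like the cup_tall but orange or red is not meant.

How it is judged (in metres and radians):
On the way, in this order (a step that is already met when the one before it is completed fails the run):
1. the bristles are down at the bottom of the tall cup (z of pot_brush in the frame of cup_tall between -0.005 and 0.019 m and horizontal distance between pot_brush and cup_tall below 0.027 m and angle between cup_tall's own z axis and vertical below 0.2 rad), for 0.1 s.
2. the brush is drawn up at least half the tall cup's height, its end still inside the cup (z of pot_brush in the frame of cup_tall between 0.048 and 0.096 m and horizontal distance between pot_brush and cup_tall below 0.027 m and angle between cup_tall's own z axis and vertical below 0.2 rad), for 0.1 s.
3. the bristles are down at the bottom of the tall cup a second time (all of step 1), for 0.1 s.
4. the bristles are down at the bottom of the middle cup (z of pot_brush in the frame of cup_middle between -0.005 and 0.019 m and horizontal distance between pot_brush and cup_middle below 0.024 m and angle between cup_middle's own z axis and vertical below 0.2 rad), for 0.1 s.
5. the brush is drawn up at least half the middle cup's height, its end still inside the cup (z of pot_brush in the frame of cup_middle between 0.039 and 0.078 m and horizontal distance between pot_brush and cup_middle below 0.024 m and angle between cup_middle's own z axis and vertical below 0.2 rad), for 0.1 s.
6. the bristles are down at the bottom of the middle cup a second time (all of step 4), for 0.1 s.
7. the bristles are down at the bottom of the short cup (z of pot_brush in the frame of cup_short between -0.005 and 0.019 m and horizontal distance between pot_brush and cup_short below 0.021 m and angle between cup_short's own z axis and vertical below 0.2 rad), for 0.1 s.
8. the brush is drawn up at least half the short cup's height, its end still inside the cup (z of pot_brush in the frame of cup_short between 0.03 and 0.06 m and horizontal distance between pot_brush and cup_short below 0.021 m and angle between cup_short's own z axis and vertical below 0.2 rad), for 0.1 s.
9. the bristles are down at the bottom of the short cup a second time (all of step 7), for 0.1 s.
10. the brush is released, standing in its pot again, with no cup on the tray yet (horizontal distance between pot_brush and brush_pot below 0.018 m and z of pot_brush in the frame of brush_pot between 0 and 0.022 m and angle between pot_brush's own z axis and vertical below 0.35 rad and not (x of cup_tall in the frame of tray between -0.126 and 0.126 m and y of cup_tall in the frame of tray between -0.156 and 0.156 m) and not (x of cup_middle in the frame of tray between -0.126 and 0.126 m and y of cup_middle in the frame of tray between -0.156 and 0.156 m) and not (x of cup_short in the frame of tray between -0.126 and 0.126 m and y of cup_short in the frame of tray between -0.156 and 0.156 m) and contact force between the fingers and pot_brush below 0.1 N), for 0.2 s.
At the end, for the whole second after the job is handed in: brush standing in its pot (within 18 mm of its axis, 14 mm of its floor, tilt under 0.35 rad); every cup present upright (0.1 rad), still, on the tray floor wholly inside the rim, touching no cup or other thing; things that stood on the tray upright and within 30 mm of their places (horizontal distance between pot_brush and brush_pot below 0.018 m and z of pot_brush in the frame of brush_pot between 0 and 0.022 m and angle between pot_brush's own z axis and vertical below 0.35 rad and x of cup_tall in the frame of tray between -0.089 and 0.089 m and y of cup_tall in the frame of tray between -0.119 and 0.119 m and z of each of cup_tall, cup_middle, cup_short in the frame of tray below 0.013 m and angle between each of cup_tall, cup_middle, cup_short's own z axis and vertical below 0.1 rad and linear speed of each of cup_tall, cup_middle, cup_short below 0.02 m/s and contact force between each of cup_tall, cup_middle, cup_short and weight_a below 0.03 N and contact force between each of cup_tall, cup_middle, cup_short and weight_b below 0.03 N and contact force between each of cup_tall, cup_middle, cup_short and paste_pot below 0.03 N and contact force between each of cup_tall, cup_middle, cup_short and flat_tin below 0.03 N and contact force between each of cup_tall, cup_middle, cup_short and spool_a below 0.03 N and contact force between each of cup_tall, cup_middle, cup_short and spool_b below 0.03 N and x of cup_middle in the frame of tray between -0.092 and 0.092 m and y of cup_middle in the frame of tray between -0.122 and 0.122 m and x of cup_short in the frame of tray between -0.095 and 0.095 m and y of cup_short in the frame of tray between -0.125 and 0.125 m and contact force between cup_tall and cup_middle below 0.03 N and contact force between each of cup_tall, cup_middle and cup_short below 0.03 N and distance of each of weight_a, weight_b, paste_pot, flat_tin, spool_a, spool_b from where it was at the start of the episode below 0.03 m and angle between each of weight_a, weight_b, paste_pot, flat_tin, spool_a, spool_b's own z axis and vertical below 0.2 rad).
It fails at once if the gripper or arm pushes one of the things that already stand on the tray (more than 1 N) (contact force between any of the fingers, the arm and weight_a above 1 N or contact force between any of the fingers, the arm and weight_b above 1 N or contact force between any of the fingers, the arm and paste_pot above 1 N or contact force between any of the fingers, the arm and flat_tin above 1 N or contact force between any of the fingers, the arm and spool_a above 1 N or contact force between any of the fingers, the arm and spool_b above 1 N).
It fails at once if a cup held in the gripper is pushed against one of the things that already stand on the tray (more than 4 N) (((contact force between cup_tall and weight_a above 4 N or contact force between cup_tall and weight_b above 4 N or contact force between cup_tall and paste_pot above 4 N or contact force between cup_tall and flat_tin above 4 N or contact force between cup_tall and spool_a above 4 N or contact force between cup_tall and spool_b above 4 N) and contact force between the fingers and cup_tall above 0.5 N) or ((contact force between cup_middle and weight_a above 4 N or contact force between cup_middle and weight_b above 4 N or contact force between cup_middle and paste_pot above 4 N or contact force between cup_middle and flat_tin above 4 N or contact force between cup_middle and spool_a above 4 N or contact force between cup_middle and spool_b above 4 N) and contact force between the fingers and cup_middle above 0.5 N) or ((contact force between cup_short and weight_a above 4 N or contact force between cup_short and weight_b above 4 N or contact force between cup_short and paste_pot above 4 N or contact force between cup_short and flat_tin above 4 N or contact force between cup_short and spool_a above 4 N or contact force between cup_short and spool_b above 4 N) and contact force between the fingers and cup_short above 0.5 N)).
It fails at once if the brush pushes one of the things that already stand on the tray (more than 1 N) (contact force between pot_brush and weight_a above 1 N or contact force between pot_brush and weight_b above 1 N or contact force between pot_brush and paste_pot above 1 N or contact force between pot_brush and flat_tin above 1 N or contact force between pot_brush and spool_a above 1 N or contact force between pot_brush and spool_b above 1 N).
Of weight_a, weight_b, paste_pot, flat_tin, spool_a, spool_b only 3 to 3 are there at a start; the rules pass over those that are not, and their reading is None.
Of cup_tall, cup_middle, cup_short only 2 to 3 are there at a start; the rules pass over those that are not, and their reading is None.
At some moment in a run one of cup_tall, cup_middle, cup_short may be knocked a few centimetres aside while the robot is not near it.
It also fails if it takes over 210 s, if anything falls off the work surface, if the arm or the gripper's body presses on something with over 40 N, if the wrist force passes 120 N, or if a joint passes its speed limit or range.

## Working session

There is one attempt and no reset: what is moved stays moved. The work goes in short steps, Python scripts to look and compute and a tool call to move; the robot and the scene stay as the last step left them, time stands still between calls to the robot, and variables do not carry over. Pictures are saved under pics/ and viewed, at most 15 in all, crops included, and the job is handed in when it is done.

Besides the shell and the picture viewer there is one more tool, called after "Request:" in YAML: its name, and indented under it one key for each argument. arm_command: Moves the arm, as the interface text tells. Its arguments: {"type":"object","properties":{"offset":{"type":"array","items":{"type":"array","items":{"type":"number"}}},"roll":{"type":"array","items":{"type":"number"}},"hand":{"type":"array","items":{"type":"number"}},"squeeze":{"type":"number"}},"required":["offset","roll","hand"]}

```bash
mkdir -p pics; ls; cat > h.py <<'E'
from rig import *
import numpy as np, cv2
from scipy.spatial.transform import Rotation as R
def snap(c,name=None):
    s=snapshot(c)
    if name: cv2.imwrite(f'pics/{name}.png',s['color'][:,:,::-1])
    return s
def ray(s,uv):
    T=np.array(s['cam_to_world']); d=T[:3,:3]@np.array([(uv[0]-s['cx'])/s['fx'],(uv[1]-s['cy'])/s['fy'],1])
    return T[:3,3],d
def at(s,uv,z):
    o,d=ray(s,uv); return o+d*(z-o[2])/d[2]
def proj(s,P):
    T=np.array(s['cam_to_world']); p=(np.atleast_2d(P)-T[:3,3])@T[:3,:3]
    return np.c_[p[:,0]/p[:,2]*s['fx']+s['cx'],p[:,1]/p[:,2]*s['fy']+s['cy']]
E
python3 - <<'E'
from h import *
a=snap('top','top0'); b=snap('scene','scene0')
print(np.round(a['cam_to_world'],2),a['fx']); print(np.round(b['cam_to_world'],2))
for n in ['cup_tall','cup_middle','cup_short','pot_brush','brush_pot','tray','weight_a','paste_pot','flat_tin','spool_a']:
    for c,s in(('top',a),('scene',b)):
        print(n,c,[(np.round(d['xy'],0).tolist(),round(d['confidence'],2),np.round(at(s,d['xy'],30)[:2]).tolist()) for d in look_for(c,n)[:4]])
s=sense(); print(s['position'],s['tcp_rot'],R.from_quat(s['tcp_rot']).as_matrix().round(3))
E
```

```text
pics
[[ 1.00000e-02 -9.80000e-01  1.80000e-01  3.27180e+02]
 [-1.00000e+00 -1.00000e-02 -3.00000e-02 -1.79800e+01]
 [ 3.00000e-02 -1.80000e-01 -9.80000e-01  1.03733e+03]
 [ 0.00000e+00  0.00000e+00  0.00000e+00  1.00000e+00]] 438.80161703834983
[[-8.8000e-01 -3.6000e-01  3.0000e-01  2.0822e+02]
 [-4.7000e-01  6.8000e-01 -5.6000e-01  5.2268e+02]
 [-0.0000e+00 -6.4000e-01 -7.7000e-01  8.5842e+02]
 [ 0.0000e+00  0.0000e+00  0.0000e+00  1.0000e+00]]
cup_tall top [([418.0, 246.0], 0.81, [427.0, -372.0]), ([419.0, 205.0], 0.73, [525.0, -380.0]), ([368.0, 267.0], 0.62, [378.0, -255.0])]
cup_tall scene [([355.0, 190.0], 0.96, [382.0, -262.0]), ([327.0, 148.0], 0.78, [530.0, -395.0]), ([353.0, 159.0], 0.66, [435.0, -383.0])]
cup_middle top [([357.0, 195.0], 0.94, [546.0, -234.0])]
cup_middle scene [([301.0, 175.0], 0.68, [549.0, -243.0]), ([261.0, 248.0], 0.64, [523.0, 49.0])]
cup_short top []
cup_short scene []
pot_brush top [([114.0, 240.0], 0.86, [433.0, 328.0])]
pot_brush scene [([237.0, 340.0], 0.78, [447.0, 287.0])]
brush_pot top [([125.0, 249.0], 0.76, [413.0, 301.0])]
brush_pot scene [([248.0, 352.0], 0.9, [411.0, 297.0])]
tray top [([252.0, 198.0], 0.95, [535.0, 14.0])]
tray scene [([265.0, 247.0], 0.85, [516.0, 41.0])]
weight_a top [([201.0, 167.0], 0.6, [608.0, 137.0])]
weight_a scene [([214.0, 256.0], 0.56, [615.0, 128.0])]
paste_pot top [([248.0, 164.0], 0.95, [618.0, 25.0])]
paste_pot scene []
flat_tin top []
flat_tin scene []
spool_a top []
spool_a scene [([255.0, 276.0], 0.91, [493.0, 128.0])]
[ 229.98002182 -581.13910129  222.69282669] [9.82311108e-01 1.87256208e-01 6.63844877e-06 1.05602930e-06] [[ 0.93   0.368  0.   ]
 [ 0.368 -0.93   0.   ]
 [ 0.     0.    -1.   ]]
```

View pics/top0.png

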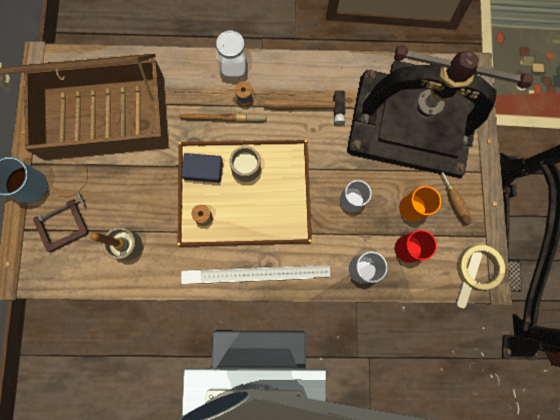

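View pics/scene0.png

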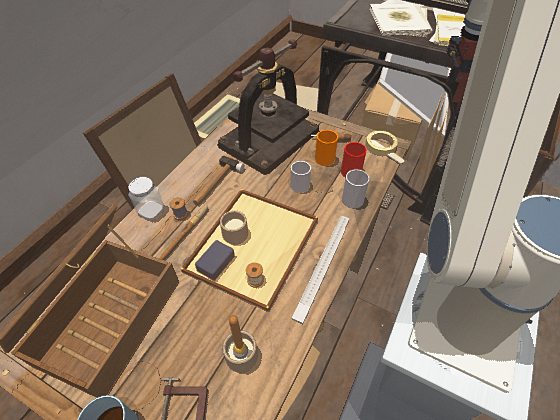

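The two steel cups are at top (357,195) and (368,267). Orange (421,202) and red (416,245) are the decoys. A weight (201,167), paste pot (245,163) and spool (202,214) are on the tray, and the brush stands in its pot at (122,243). Next I fit models to the silhouettes.

```bash
cat >> h.py <<'E'
from scipy.optimize import minimize
TH=np.linspace(0,2*np.pi,40,endpoint=False); C=np.c_[np.cos(TH),np.sin(TH)]
def cyl(x,y,z0,r,h): return np.vstack([np.c_[x+r*C[:,0],y+r*C[:,1],np.full(40,z)] for z in(z0,z0+h)])
def box(x,y,z0,a,sx,sy,h):
    c=np.array([[-1,-1],[1,-1],[1,1],[-1,1]])*[sx/2,sy/2]@np.array([[np.cos(a),np.sin(a)],[-np.sin(a),np.cos(a)]])+[x,y]
    return np.vstack([np.c_[c,np.full(4,z)] for z in(z0,z0+h)])
def hullmask(s,P):
    m=np.zeros((420,560),np.uint8); cv2.fillConvexPoly(m,np.round(cv2.convexHull(proj(s,P).astype(np.float32))*16).astype(np.int32),1,shift=4); return m>0
def fit(obs,model,x0,steps):
    f=lambda p:sum(1-(lambda a,m:(a&m).sum()/max(1,(a|m).sum()))(hullmask(s,model(p)),m) for s,m in obs)/len(obs)
    x0=np.array(x0,float); sim=np.vstack([x0]+[x0+np.eye(len(x0))[i]*steps[i] for i in range(len(x0))])
    r=minimize(f,x0,method='Nelder-Mead',options=dict(initial_simplex=sim,xatol=.1,fatol=1e-4)); return r.x,1-r.fun
def near(c,s,label,xy,z,tol=45):
    "mask of class label whose centre lies near xy at height z"
    o=[d for d in silhouettes(c,label) if np.hypot(*(at(s,d['xy'],z)[:2]-xy))<tol]
    return o[0]['pixels'].astype(bool) if o else None
CUP={'cup_tall':(33,96),'cup_middle':(30,78),'cup_short':(27,60)}
E
python3 - <<'E'
from h import *
S={c:snap(c) for c in('top','scene')}
def go(label,xy,z,model,p0,st,cams=('top','scene'),tag=''):
    ob=[(S[c],m) for c in cams for m in [near(c,S[c],label,xy,z)] if m is not None]
    if not ob: print(label,'none');return
    for o in [ob]+[[q] for q in ob]*(len(ob)>1):
        p,i=fit(o,model,p0,st); print(label,tag,len(o),np.round(p,2),round(i,3))
for n in CUP:
  r,h=CUP[n]
  for xy in((378,-258),(546,-238)):
    for lab in CUP: go(lab,xy,30,lambda p:cyl(p[0],p[1],0,r,h),xy,(10,10),tag=n)
go('brush_pot',(412,300),30,lambda p:cyl(p[0],p[1],0,36,65),(412,300),(10,10))
go('paste_pot',(618,25),30,lambda p:cyl(p[0],p[1],8,36,65),(618,25),(10,10))
go('spool_a',(493,128),30,lambda p:cyl(p[0],p[1],8,21,52),(493,128),(10,10))
for n,d in(('weight_a',(62,100,38)),('weight_b',(60,90,36)),('flat_tin',(68,107,24))):
  go('weight_a',(610,130),30,lambda p:box(p[0],p[1],8,p[2],*d),(610,130,0.05),(10,10,.2),tag=n)
go('tray',(525,30),30,lambda p:box(p[0],p[1],0,p[2],252,312,18),(525,20,0.0),(10,10,.1))
for c in S:
  for d in silhouettes(c,'pot_brush')[:2]:
    m=d['pixels'].astype(np.uint8); ys,xs=np.nonzero(m); print(c,d['confidence'],m.sum(),xs.min(),xs.max(),ys.min(),ys.max())
    im=S[c]['color'].copy(); im[m>0]=(255,0,255); x,y=map(int,d['xy']); o=np.hstack([cv2.resize(q[y-45:y+45,x-45:x+45],(390,390),interpolation=2) for q in(S[c]['color'],im)])
    cv2.imwrite(f'pics/br_{c}.png',o[:,:,::-1]);print(x,y)
    break
E
```

```text
cup_tall cup_tall 2 [ 376.6  -247.19] 0.908
cup_tall cup_tall 1 [ 375.47 -245.84] 0.951
cup_tall cup_tall 1 [ 378.6  -247.22] 0.883
cup_middle none
cup_short none
cup_tall none
cup_middle cup_tall 2 [ 542.41 -223.52] 0.678
cup_middle cup_tall 1 [ 536. -218.] 0.723
cup_middle cup_tall 1 [ 549.61 -224.55] 0.647
cup_short none
cup_tall cup_middle 2 [ 379.95 -252.25] 0.849
cup_tall cup_middle 1 [ 376.54 -250.22] 0.839
cup_tall cup_middle 1 [ 382.32 -261.57] 0.87
cup_middle none
cup_short none
cup_tall none
cup_middle cup_middle 2 [ 542.37 -225.38] 0.874
cup_middle cup_middle 1 [ 542.28 -226.33] 0.921
cup_middle cup_middle 1 [ 545.59 -223.86] 0.851
cup_short none
cup_tall cup_short 2 [ 378.46 -257.73] 0.644
cup_tall cup_short 1 [ 378.12 -257.51] 0.647
cup_tall cup_short 1 [ 380.31 -252.12] 0.643
cup_middle none
cup_short none
cup_tall none
cup_middle cup_short 2 [ 546.22 -229.44] 0.856
cup_middle cup_short 1 [ 543.2  -227.56] 0.845
cup_middle cup_short 1 [ 547.98 -233.55] 0.878
cup_short none
brush_pot  2 [424.66 307.2 ] 0.642
brush_pot  1 [422.34 302.82] 0.634
brush_pot  1 [428.23 303.2 
[... 290 characters left out ...]
t_a 1 [ 6.0796e+02  1.2970e+02 -4.0000e-02] 0.766
weight_a weight_a 1 [ 6.1139e+02  1.2682e+02 -4.0000e-02] 0.784
weight_a weight_b 2 [ 6.0975e+02  1.3491e+02 -5.0000e-02] 0.879
weight_a weight_b 1 [ 6.0574e+02  1.3439e+02 -2.0000e-02] 0.879
weight_a weight_b 1 [ 6.1046e+02  1.3109e+02 -6.0000e-02] 0.888
weight_a flat_tin 2 [ 6.1342e+02  1.2939e+02 -8.0000e-02] 0.748
weight_a flat_tin 1 [6.1e+02 1.4e+02 5.0e-02] 0.725
weight_a flat_tin 1 [6.1531e+02 1.2600e+02 4.0000e-02] 0.773
tray  2 [5.5638e+02 3.3510e+01 4.0000e-02] 0.785
tray  1 [5.552e+02 3.506e+01 5.000e-02] 0.814
tray  1 [5.5944e+02 3.2000e+01 3.0000e-02] 0.764
top 0.7 383 91 129 232 251
116 244
scene 0.94 391 230 247 317 357
236 342
```

```bash
python3 - <<'E'
from h import *
S={c:snap(c) for c in('top','scene')}
def crop(c,x,y,w=30,curves=()):
    im=cv2.resize(S[c]['color'][y-w:y+w,x-w:x+w],(390,290),interpolation=2).copy()
    for P,col in curves:
        q=(proj(S[c],P)-[x-w,y-w]+.5)*[390/(2*w),290/(2*w)]
        for i in range(0,len(q),40): cv2.polylines(im,[np.round(q[i:i+40]).astype(int)],True,col,1)
    return im
cm=[(cyl(543,-225.5,0,30,78),(255,0,0)),(cyl(546,-230.5,0,27,60),(0,255,0))]
a=np.vstack([np.hstack([crop('top',357,195,30,cm),crop('scene',301,177,30,cm)]),
 np.hstack([crop('top',113,242,30,[(cyl(412,300,0,36,65),(255,0,0))]),crop('scene',239,340,30,[(cyl(412,300,0,36,65),(255,0,0))])])])
cv2.imwrite('pics/c1.png',a[:,:,::-1])
E
```

```text
(no output)
```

View pics/c1.png

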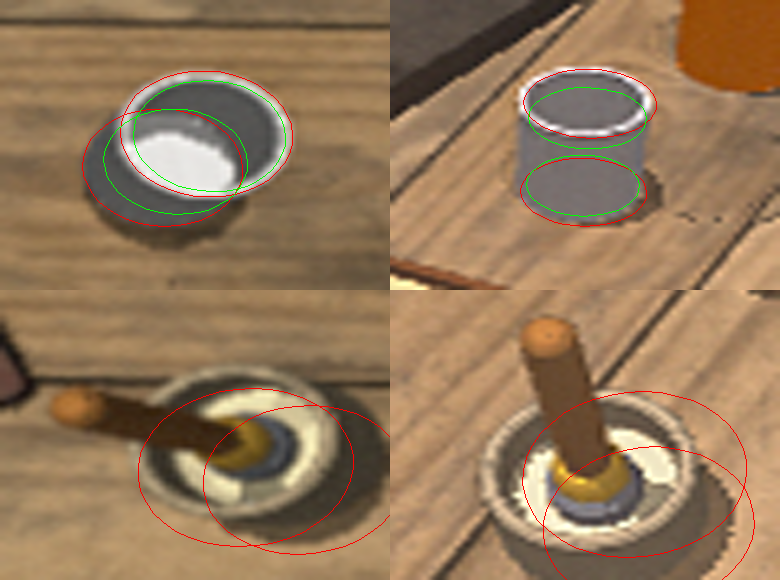

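The cup at (357,195) is the middle one: the red model fits its rim and base. No short cup shows. From this crop I read pot rim and brush top pixels, and triangulate.

```bash
python3 - <<'E'
from h import *
S={c:snap(c) for c in('top','scene')}
def tri(u,v):
    (o1,d1),(o2,d2)=ray(S['top'],u),ray(S['scene'],v); A=np.c_[d1,-d2]; t=np.linalg.lstsq(A,o2-o1,rcond=None)[0]
    p,q=o1+d1*t[0],o2+d2*t[1]; return np.round((p+q)/2,1),round(np.linalg.norm(p-q),1)
for n,u,v,z in(('pot rim',(119.7,243.3),(239,346.7),65),('brush top',(95,236.2),(233,319.7),203),('ferrule top edge',(118.6,243),(239.5,347),72)):
    print(n,tri(u,v),at(S['top'],u,z)[:2].round(1),at(S['scene'],v,z)[:2].round(1))
# tray corners: brown rim outer from color? use top picture corners, rim top z=18
for u in((180,142),(309,142),(311,243),(179,243)): print('tray',at(S['top'],u,18)[:2].round(1))
E
```

```text
pot rim (array([424.9, 304.4,  59.8]), np.float64(4.2)) [422.4 302. ] [425.6 306.3]
brush top (array([423.5, 305.7, 199.1]), np.float64(2.7)) [421.8 303.7] [423.6 307.3]
ferrule top edge (array([424.1, 305.5,  62.6]), np.float64(1.8)) [422.3 302.1] [422.4 308.2]
tray [673.5 191.1]
tray [ 679.4 -121. ]
tray [ 433.  -124.7]
tray [429.3 181.6]
```

Request:
arm_command:
  offset:
    - [0,0,-10]
    - [0,0,-10]
    - [0,0,-10]
    - [0,0,-10]
    - [30,0,0]
    - [30,0,0]
    - [30,0,0]
    - [30,0,0]
    - [30,0,0]
    - [30,0,0]
    - [30,0,0]
    - [30,0,0]
    - [0,-36,0]
    - [0,-36,0]
    - [0,-36,0]
    - [0,-36,0]
    - [0,-36,0]
    - [0,-36,0]
    - [0,-36,0]
    - [0,-36,0]
  roll: [5.4,5.4,5.4,5.4,0,0,0,0,0,0,0,0,0,0,0,0,0,0,0,0]
  hand: [100,100,100,100,100,100,100,100,100,100,100,100,100,100,100,100,100,100,100,100]
  squeeze: 20

```text
clock: 5.67
position: [469.7, -291.5, 262.7]
tcp_rot: [1.0, -0.0, 0.0, 0.0]
ft_force: [1.2, 0.9, 0.1]
opening: 87.9
gripper_force: 0.0
```

```bash
python3 - <<'E'
from h import *
s=sense(); print(s['clock'],s['position'].round(1) if hasattr(s['position'],'round') else s['position'],R.from_quat(s['tcp_rot']).as_matrix().round(3),np.round(s['qpos'],2))
a=snap('wrist','w0'); print(np.round(a['cam_to_world'],2),a['fx'])
for n in ['cup_tall','cup_middle','cup_short']:
    print(n,[(np.round(d['xy'],0).tolist(),round(d['confidence'],2),np.round(at(a,d['xy'],40)[:2]).tolist()) for d in look_for('wrist',n)[:4]])
E
```

```text
5.6667 [ 469.7 -291.5  262.7] [[ 1. -0.  0.]
 [-0. -1. -0.]
 [ 0.  0. -1.]] [-0.58  0.27  1.75  0.    1.12  0.99]
[[ 0.0000e+00 -9.7000e-01 -2.4000e-01  5.3503e+02]
 [-1.0000e+00 -0.0000e+00 -0.0000e+00 -2.9190e+02]
 [ 0.0000e+00  2.4000e-01 -9.7000e-01  4.2386e+02]
 [ 0.0000e+00  0.0000e+00  0.0000e+00  1.0000e+00]] 359.7172528240664
cup_tall [([367.0, 137.0], 0.94, [521.0, -379.0]), ([349.0, 231.0], 0.91, [418.0, -365.0]), ([242.0, 269.0], 0.89, [373.0, -245.0])]
cup_middle [([214.0, 114.0], 0.9, [544.0, -220.0])]
cup_short []
```

```bash
cat >> h.py <<'E'
def fitcup(c,s,n,xy):
    r,h=CUP[n]; m=near(c,s,n,xy,h/2,60)
    if m is None: return None
    p,i=fit([(s,m)],lambda p:cyl(p[0],p[1],0,r,h),xy,(8,8)); return p.round(1),round(i,3)
E
python3 - <<'E'
from h import *
a=snap('wrist','w1')
for n,xy in(('cup_tall',(376,-247)),('cup_middle',(543,-225))): print(n,fitcup('wrist',a,n,xy))
P={'cup_tall':fitcup('wrist',a,'cup_tall',(376,-247))[0],'cup_middle':fitcup('wrist',a,'cup_middle',(543,-225))[0]}
im=a['color'].copy()
for n,p in P.items():
    q=proj(a,cyl(*p,0,*CUP[n])).round().astype(int)
    for i in(0,40): cv2.polylines(im,[q[i:i+40]],True,(255,0,0),1)
cv2.imwrite('pics/w1o.png',im[:,:,::-1])
E
```

```text
cup_tall (array([ 380.6, -248.7]), np.float64(0.868))
cup_middle (array([ 543.6, -226.5]), np.float64(0.941))
```

View pics/w1o.png

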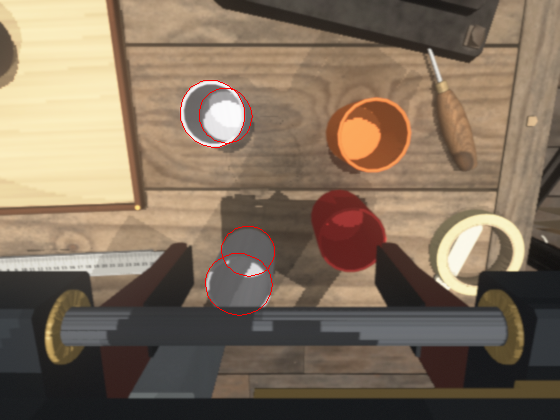

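Request:
arm_command:
  offset:
    - [0,-36,0]
    - [0,-36,0]
    - [0,-36,0]
    - [0,-36,0]
    - [0,-36,0]
    - [0,-36,0]
    - [0,-36,0]
    - [0,-36,0]
    - [0,-36,0]
    - [0,-36,0]
    - [0,-36,0]
    - [0,-36,0]
    - [0,-36,0]
    - [0,-32,0]
    - [-5,-30,0]
    - [0,0,0]
  roll: [0,0,0,0,0,0,0,0,0,0,0,0,0,0,0,0]
  hand: [100,100,100,100,100,100,100,100,100,100,100,100,100,100,100,100]

```text
clock: 7.45
position: [465.4, 240.6, 262.6]
tcp_rot: [1.0, 0.001, 0.0, -0.001]
ft_force: [-0.2, -0.4, 0.4]
opening: 87.9
gripper_force: 0.0
```

```bash
python3 - <<'E'
from h import *
s=sense(); print(s['clock'],s['position'],np.round(s['qpos'],2))
a=snap('wrist','w2'); print(np.round(a['cam_to_world'],2))
for n in ['brush_pot','pot_brush','spool_a','weight_a','paste_pot']:
    print(n,[(np.round(d['xy'],0).tolist(),round(d['confidence'],2),np.round(at(a,d['xy'],40)[:2]).tolist()) for d in look_for('wrist',n)[:4]])
q=proj(a,[[424,304,203],[424,304,65],[424,304,72]]);print(q)
E
```

```text
7.45 [465.42729953 240.57024239 262.60533319] [0.45 0.23 1.81 0.   1.1  2.02]
[[ 0.0000e+00 -9.7000e-01 -2.4000e-01  5.3071e+02]
 [-1.0000e+00 -0.0000e+00  0.0000e+00  2.4008e+02]
 [-0.0000e+00  2.4000e-01 -9.7000e-01  4.2369e+02]
 [ 0.0000e+00  0.0000e+00  0.0000e+00  1.0000e+00]]
brush_pot [([231.0, 211.0], 0.9, [437.0, 298.0])]
pot_brush [([213.0, 243.0], 0.92, [400.0, 320.0])]
spool_a [([388.0, 159.0], 0.63, [494.0, 130.0]), ([234.0, 211.0], 0.3, [437.0, 294.0])]
weight_a [([391.0, 42.0], 0.69, [608.0, 136.0]), ([233.0, 212.0], 0.63, [436.0, 296.0])]
paste_pot [([499.0, 36.0], 0.59, [614.0, 31.0])]
[[187.85897539 287.53615441]
 [222.37398156 228.64870174]
 [221.22915984 230.60192853]]
```

View pics/w2.png

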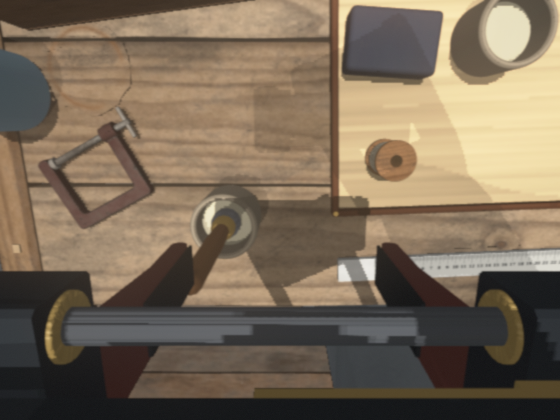

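The wrist view shows the pot rim centred near (225,224), which agrees with about (425,303) in world coordinates. The brush is upright. I move over it, descend and grip.

Request:
arm_command:
  offset:
    - [-10,-16,0]
    - [-10,-16,0]
    - [-10,-16,0]
    - [-10,-15,0]
    - [0,0,0]
    - [0,0,20]
    - [0,0,20]
    - [0,0,20]
    - [0,0,20]
    - [0,0,20]
    - [0,0,18]
    - [0,0,6]
    - [0,0,0]
    - [0,0,0]
    - [0,0,0]
    - [0,0,0]
    - [0,0,0]
    - [0,0,0]
    - [0,0,0]
    - [0,0,0]
  roll: [0,0,0,0,0,0,0,0,0,0,0,0,0,0,0,0,0,0,0,0]
  hand: [100,100,100,100,100,100,100,100,100,100,100,100,100,5,5,5,5,5,5,5]
  squeeze: 20

```text
clock: 9.42
position: [425.2, 300.0, 138.9]
tcp_rot: [1.0, -0.0, 0.0, -0.0]
ft_force: [-1.0, 0.4, 0.2]
opening: 44.7
gripper_force: 0.0
```

Request:
arm_command:
  offset:
    - [0,0,0]
    - [0,0,0]
    - [0,0,0]
    - [0,0,0]
    - [0,0,0]
    - [0,0,0]
    - [0,0,-2]
    - [0,0,-2]
    - [0,0,0]
    - [0,0,0]
  roll: [0,0,0,0,0,0,0,0,0,0]
  hand: [5,5,5,5,5,5,5,5,5,5]

```text
clock: 10.25
position: [425.3, 299.9, 142.9]
tcp_rot: [1.0, -0.0, 0.0, -0.0]
ft_force: [-0.7, 0.3, -0.6]
opening: 17.1
gripper_force: 20.0
```

Request:
arm_command:
  offset:
    - [0,0,-15]
    - [0,0,-20]
    - [0,0,-20]
    - [0,0,-20]
    - [0,0,-20]
    - [0,0,-20]
    - [0,0,-15]
    - [0,0,0]
    - [0,0,0]
  roll: [0,0,0,0,0,0,0,0,0]
  hand: [5,5,5,5,5,5,5,5,5]

```text
clock: 11.0
position: [425.4, 300.0, 273.0]
tcp_rot: [1.0, -0.0, 0.001, -0.0]
ft_force: [-0.1, -0.8, -0.8]
opening: 17.4
gripper_force: 20.0
```

```bash
python3 - <<'E'
from h import *
s=sense(); print(s['clock'],s['position'],s['ft_force'])
x,y,z=s['position']
S={c:snap(c) for c in('top','scene')}
im=[]
for c in S:
    I=S[c]['color'].copy()
    q=proj(S[c],[[x,y,z-131],[x,y,z+64]]); print(c,q.round(1).tolist())
    u,v=q.mean(0).round().astype(int); u0=min(max(u-60,0),440);v0=min(max(v-60,0),300)
    I=cv2.resize(I[v0:v0+120,u0:u0+120],(400,400),interpolation=2)
    qq=((q-[u0,v0])*400/120).round().astype(int); cv2.line(I,tuple(map(int,qq[0])),tuple(map(int,qq[1])),(255,0,0),1); im.append(I)
    for n,xy in(('cup_tall',(377,-247)),('cup_middle',(543,-225))): print(n,fitcup(c,S[c],n,xy))
cv2.imwrite('pics/g1.png',np.hstack(im)[:,:,::-1])
E
```

```text
11.0 [425.37729896 299.97469256 273.01659993] [-0.11130254 -0.82391139 -0.7829741 ]
top [[108.5, 238.0], [65.5, 224.1]]
cup_tall (array([ 376.8, -247.3]), np.float64(0.894))
cup_middle (array([ 540.5, -225.6]), np.float64(0.901))
scene [[237.4, 329.4], [226.0, 278.8]]
cup_tall (array([ 380.5, -249.8]), np.float64(0.901))
cup_middle None
```

View pics/g1.png

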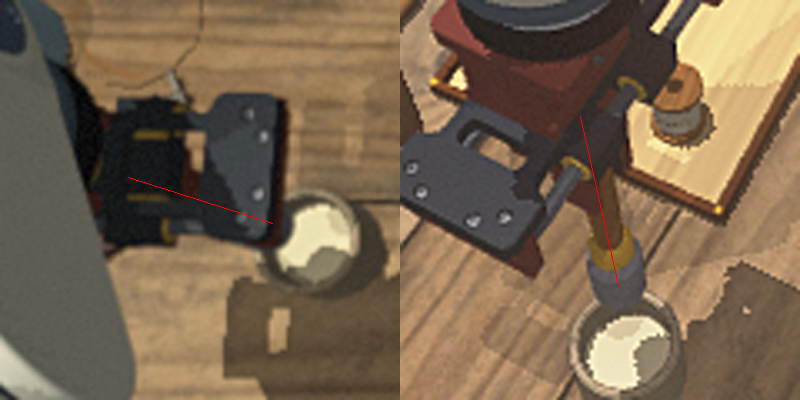

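The brush hangs vertical in line with the tool, end near the projected point. Carry it over the tall cup.

Request:
arm_command:
  offset:
    - [0,16,0]
    - [0,32,0]
    - [0,32,0]
    - [0,32,0]
    - [0,32,0]
    - [0,32,0]
    - [0,32,0]
    - [0,32,0]
    - [0,32,0]
    - [0,32,0]
    - [0,32,0]
    - [0,32,0]
    - [0,32,0]
    - [0,32,0]
    - [0,32,0]
    - [0,32,0]
    - [-16,32,0]
    - [-16,20,0]
    - [-15,0,0]
    - [0,0,0]
  roll: [0,0,0,0,0,0,0,0,0,0,0,0,0,0,0,0,0,0,0,0]
  hand: [5,5,5,5,5,5,5,5,5,5,5,5,5,5,5,5,5,5,5,5]

```text
clock: 12.97
position: [375.3, -248.1, 271.8]
tcp_rot: [1.0, -0.002, -0.001, -0.001]
ft_force: [0.2, 0.1, -0.9]
opening: 17.1
gripper_force: 20.0
```

```bash
python3 - <<'E'
from h import *
s=sense(); print(s['clock'],s['position'],s['ft_force'],s['opening'])
S={c:snap(c,'t_'+c) for c in('top','scene','wrist')}
for c in S:
    for n,xy in(('cup_tall',(377,-247)),('cup_middle',(543,-225))): print(c,n,fitcup(c,S[c],n,xy))
E
```

```text
12.9667 [ 375.29946019 -248.10869217  271.75378286] [ 0.15724729  0.05979457 -0.87465957] 17.096214608997837
top cup_tall (array([ 365.3, -223.8]), np.float64(0.282))
top cup_middle (array([ 542.1, -226.5]), np.float64(0.917))
scene cup_tall (array([ 380.4, -249.8]), np.float64(0.91))
scene cup_middle (array([ 545.8, -223.7]), np.float64(0.934))
wrist cup_tall (array([ 378. , -248.3]), np.float64(0.664))
wrist cup_middle (array([ 545.2, -225.5]), np.float64(0.977))
```

View pics/t_scene.png

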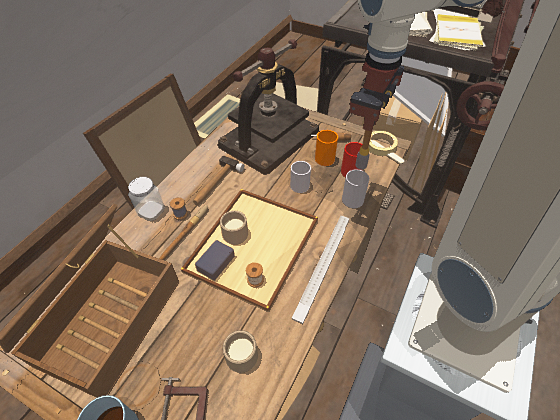

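The cup fits agree on (379,-248), and the brush hangs over it at scene (362,160). I do the full stroke now: down, up 57 mm, down.

Request:
arm_command:
  offset:
    - [3,0,0]
    - [0,0,20]
    - [0,0,25]
    - [0,0,25]
    - [0,0,25]
    - [0,0,20]
    - [0,0,12]
    - [0,0,5]
    - [0,0,0]
    - [0,0,0]
  roll: [0,0,0,0,0,0,0,0,0,0]
  hand: [5,5,5,5,5,5,5,5,5,5]

```text
clock: 14.25
position: [381.5, -248.3, 141.0]
tcp_rot: [1.0, -0.0, 0.0, 0.0]
ft_force: [0.3, -0.2, -1.0]
opening: 17.2
gripper_force: 20.0
```

Request:
arm_command:
  offset:
    - [0,0,0]
    - [0,0,0]
    - [0,0,-15]
    - [0,0,-20]
    - [0,0,-20]
    - [0,0,-2]
    - [0,0,0]
    - [0,0,0]
    - [0,0,0]
    - [0,0,15]
    - [0,0,20]
    - [0,0,18]
    - [0,0,4]
    - [0,0,0]
    - [0,0,0]
    - [0,0,0]
    - [0,0,0]
  roll: [0,0,0,0,0,0,0,0,0,0,0,0,0,0,0,0,0]
  hand: [5,5,5,5,5,5,5,5,5,5,5,5,5,5,5,5,5]

```text
clock: 15.67
position: [381.6, -248.5, 141.4]
tcp_rot: [1.0, -0.0, 0.001, 0.0]
ft_force: [0.3, -0.3, -0.7]
opening: 17.2
gripper_force: 20.0
```

```bash
python3 - <<'E'
from h import *
s=sense(); print(s['clock'],s['position'],s['ft_force'],s['opening'])
S={c:snap(c,'u_'+c) for c in('scene','wrist')}
for c in S:
    for n,xy in(('cup_tall',(377,-247)),('cup_middle',(543,-225))): print(c,n,fitcup(c,S[c],n,xy))
I=S['scene']['color'][120:240,280:440]; cv2.imwrite('pics/u_c.png',cv2.resize(I,(640,480),interpolation=2)[:,:,::-1])
E
```

```text
15.6667 [ 381.58840337 -248.5247821   141.44672291] [ 0.32807853 -0.31355966 -0.65737195] 17.150205507111963
scene cup_tall (array([ 380.4, -250.2]), np.float64(0.795))
scene cup_middle (array([ 547.3, -227.7]), np.float64(0.894))
wrist cup_tall (array([ 380.4, -247.9]), np.float64(0.483))
wrist cup_middle (array([ 544.3, -226. ]), np.float64(0.98))
```

View pics/u_c.png

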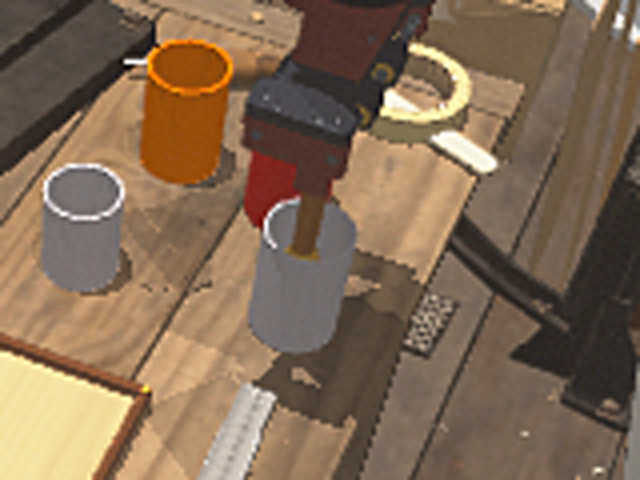

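The brush is inside the tall cup at crop (305,240), with the cup undisturbed. Next, the middle cup at (544,-226).

Request:
arm_command:
  offset:
    - [0,0,-15]
    - [0,0,-25]
    - [0,0,-30]
    - [0,0,-30]
    - [0,0,-20]
    - [0,0,-5]
    - [20,-2,0]
    - [30,-5,0]
    - [30,-5,0]
    - [30,-5,0]
    - [30,-5,0]
    - [20,-1,0]
    - [3,0,0]
    - [0,0,0]
    - [0,0,0]
  roll: [0,0,0,0,0,0,0,0,0,0,0,0,0,0,0]
  hand: [5,5,5,5,5,5,5,5,5,5,5,5,5,5,5]

```text
clock: 17.22
position: [542.7, -224.9, 264.4]
tcp_rot: [1.0, -0.0, -0.001, -0.0]
ft_force: [-0.1, 0.4, -0.9]
opening: 16.8
gripper_force: 20.0
```

```bash
python3 - <<'E'
from h import *
s=sense(); print(s['clock'],s['position'],s['ft_force'],s['opening'])
S={c:snap(c,'v_'+c) for c in('top','scene','wrist')}
for c in S:
    for n,xy in(('cup_tall',(379,-248)),('cup_middle',(543,-225))): print(c,n,fitcup(c,S[c],n,xy))
E
```

```text
17.2167 [ 542.73870854 -224.9441928   264.39183867] [-0.10344423  0.38279147 -0.85596601] 16.767954273086907
top cup_tall None
top cup_middle (array([ 539.7, -224.1]), np.float64(0.595))
scene cup_tall (array([ 379., -248.]), np.float64(0.87))
scene cup_middle (array([ 547.4, -227.8]), np.float64(0.935))
wrist cup_tall (array([ 376.8, -241.8]), np.float64(0.117))
wrist cup_middle (array([ 545.9, -226.1]), np.float64(0.625))
```

Request:
arm_command:
  offset:
    - [2,0,10]
    - [0,0,25]
    - [0,0,25]
    - [0,0,25]
    - [0,0,20]
    - [0,0,14]
    - [0,0,5]
    - [0,0,0]
    - [0,0,0]
    - [0,0,0]
  roll: [0,0,0,0,0,0,0,0,0,0]
  hand: [5,5,5,5,5,5,5,5,5,5]

```text
clock: 18.5
position: [546.8, -225.5, 142.6]
tcp_rot: [1.0, -0.0, 0.001, 0.0]
ft_force: [-0.4, 0.1, -0.1]
opening: 16.9
gripper_force: 20.0
```

Request:
arm_command:
  offset:
    - [0,0,0]
    - [0,0,0]
    - [0,0,-10]
    - [0,0,-20]
    - [0,0,-15]
    - [0,0,-3]
    - [0,0,0]
    - [0,0,0]
    - [0,0,0]
    - [0,0,10]
    - [0,0,20]
    - [0,0,15]
    - [0,0,3]
    - [0,0,0]
    - [0,0,0]
    - [0,0,0]
    - [0,0,0]
  roll: [0,0,0,0,0,0,0,0,0,0,0,0,0,0,0,0,0]
  hand: [5,5,5,5,5,5,5,5,5,5,5,5,5,5,5,5,5]

```text
clock: 19.92
position: [546.6, -225.5, 142.5]
tcp_rot: [1.0, -0.0, 0.001, 0.0]
ft_force: [0.4, 0.1, -0.8]
opening: 17.3
gripper_force: 20.0
```

```bash
python3 - <<'E'
from h import *
s=sense(); print(s['clock'],s['position'],s['ft_force'],s['opening'])
S={c:snap(c) for c in('scene','top')}
for c in S:
    for n,xy in(('cup_tall',(379,-248)),('cup_middle',(543,-225))): print(c,n,fitcup(c,S[c],n,xy))
I=S['scene']['color'][120:240,240:400]; cv2.imwrite('pics/u_d.png',cv2.resize(I,(640,480),interpolation=2)[:,:,::-1])
E
```

```text
19.9167 [ 546.63722134 -225.45509401  142.49947613] [ 0.4145002   0.12851959 -0.84107494] 17.290819495872007
scene cup_tall (array([ 378.7, -247.5]), np.float64(0.911))
scene cup_middle (array([ 545.4, -223.9]), np.float64(0.779))
top cup_tall None
top cup_middle (array([ 530. , -186.6]), np.float64(0.131))
```

View pics/u_d.png

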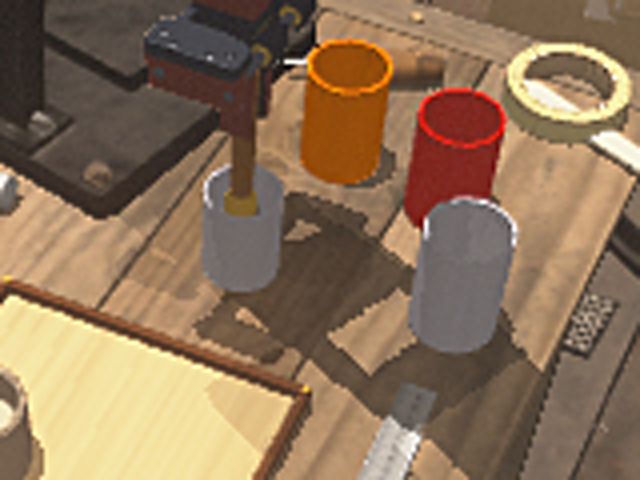

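The brush is in the middle cup. I feel gently for the floor to confirm the depth.

Request:
arm_command:
  offset:
    - [0,0,2]
    - [0,0,2]
    - [0,0,1]
    - [0,0,1]
    - [0,0,1]
    - [0,0,0]
    - [0,0,0]
  roll: [0,0,0,0,0,0,0]
  hand: [5,5,5,5,5,5,5]

```text
clock: 20.8
position: [546.0, -225.2, 134.6]
tcp_rot: [1.0, -0.0, -0.0, -0.0]
ft_force: [0.2, 0.4, -1.0]
opening: 17.2
gripper_force: 20.0
```

Request:
arm_command:
  offset:
    - [0,0,1]
    - [0,0,1]
    - [0,0,1]
    - [0,0,1]
    - [0,0,0]
    - [0,0,0]
  roll: [0,0,0,0,0,0]
  hand: [5,5,5,5,5,5]

```text
clock: 21.3
position: [548.0, -225.8, 133.7]
tcp_rot: [1.0, -0.0, 0.002, 0.001]
ft_force: [-1.6, 3.0, 18.6]
opening: 17.3
gripper_force: 20.1
```

Contact at TCP 134 mm means the strokes ended about 8 mm above the cup floor, within limits. Now carry the brush back to the pot.

Request:
arm_command:
  offset:
    - [0,0,-15]
    - [0,0,-25]
    - [0,0,-30]
    - [0,0,-30]
    - [0,0,-25]
    - [0,0,-12]
    - [-10,-18,0]
    - [-10,-35,0]
    - [-10,-35,0]
    - [-10,-35,0]
    - [-10,-35,0]
    - [-10,-35,0]
    - [-10,-35,0]
    - [-10,-35,0]
    - [-10,-35,0]
    - [-10,-35,0]
    - [-10,-35,0]
    - [-10,-35,0]
    - [0,-35,0]
    - [0,0,0]
  roll: [0,0,0,0,0,0,0,0,0,0,0,0,0,0,0,0,0,0,0,0]
  hand: [5,5,5,5,5,5,5,5,5,5,5,5,5,5,5,5,5,5,5,5]

```text
clock: 22.97
position: [425.6, 217.5, 267.4]
tcp_rot: [1.0, 0.002, 0.0, -0.001]
ft_force: [1.1, -0.4, -0.8]
opening: 17.2
gripper_force: 20.0
```

```bash
python3 - <<'E'
from h import *
s=sense(); print(s['clock'],s['position'],s['ft_force'],s['opening'])
S={c:snap(c,'x_'+c) for c in('top','scene','wrist')}
for c in S:
    for n,xy in(('cup_tall',(379,-248)),('cup_middle',(543,-225))): print(c,n,fitcup(c,S[c],n,xy))
E
```

```text
22.9667 [425.57648664 217.48348144 267.37552367] [ 1.14255043 -0.43211555 -0.82322776] 17.239131685985903
top cup_tall (array([ 374.7, -247.2]), np.float64(0.892))
top cup_middle (array([ 540. , -223.8]), np.float64(0.917))
scene cup_tall (array([ 381.8, -247.6]), np.float64(0.908))
scene cup_middle (array([ 543.7, -220.1]), np.float64(0.761))
wrist cup_tall None
wrist cup_middle None
```

Request:
arm_command:
  offset:
    - [0,-20,0]
    - [0,-30,0]
    - [0,-25,0]
    - [0,-8,0]
    - [0,0,0]
    - [0,0,0]
    - [0,0,0]
  roll: [0,0,0,0,0,0,0]
  hand: [5,5,5,5,5,5,5]

```text
clock: 24.0
position: [426.0, 294.6, 267.5]
tcp_rot: [1.0, -0.0, -0.0, 0.0]
ft_force: [0.2, -0.5, -0.9]
opening: 17.1
gripper_force: 20.0
```

```bash
python3 - <<'E'
from h import *
s=sense(); print(s['clock'],s['position'])
a=snap('wrist'); I=a['color'].copy()
for p in((425,303),(425,300)): 
    q=proj(a,cyl(*p,65,36,0.01)).round().astype(int); cv2.polylines(I,[q[:40]],True,(255,0,0),1)
cv2.imwrite('pics/p1.png',cv2.resize(I[120:340,160:400],(720,600),interpolation=2)[:,:,::-1])
E
```

```text
24.0 [425.98951711 294.60980764 267.48242395]
```

View pics/p1.png

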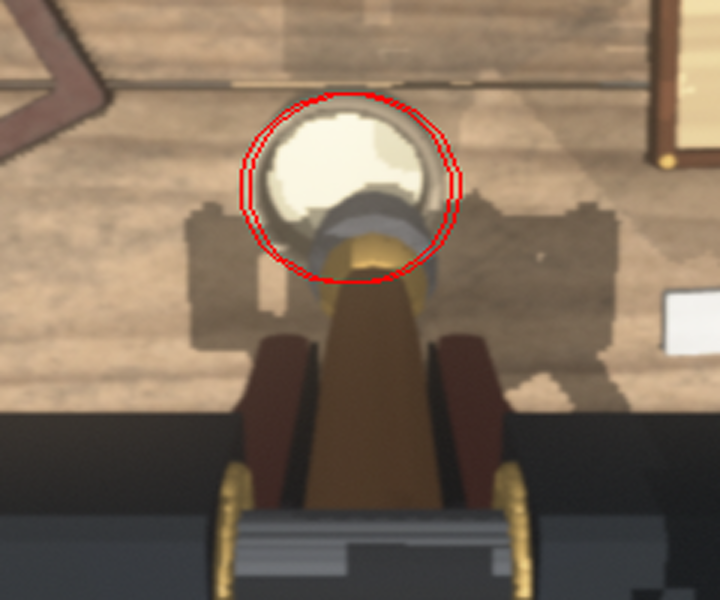

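The rim centre is at crop (347,187), matching y about 302.5. I shift 7.5 mm and lower.

Request:
arm_command:
  offset:
    - [0,-4,0]
    - [0,-4,0]
    - [0,0,0]
    - [0,0,20]
    - [0,0,20]
    - [0,0,20]
    - [0,0,15]
    - [0,0,0]
    - [0,0,0]
  roll: [0,0,0,0,0,0,0,0,0]
  hand: [5,5,5,5,5,5,5,5,5]

```text
clock: 24.8
position: [425.8, 303.6, 192.3]
tcp_rot: [1.0, -0.0, -0.001, 0.0]
ft_force: [-0.5, -0.3, -1.0]
opening: 17.1
gripper_force: 20.0
```

Request:
arm_command:
  offset:
    - [0,0,15]
    - [0,0,15]
    - [0,0,12]
    - [0,0,6]
    - [0,0,3]
    - [0,0,1]
    - [0,0,0]
    - [0,0,0]
  roll: [0,0,0,0,0,0,0,0]
  hand: [5,5,5,5,5,5,5,5]

```text
clock: 25.47
position: [426.7, 304.2, 141.5]
tcp_rot: [1.0, -0.0, 0.001, -0.0]
ft_force: [-0.6, -1.2, -1.6]
opening: 16.7
gripper_force: 20.0
```

Request:
arm_command:
  offset:
    - [0,0,1]
    - [0,0,1]
    - [0,0,0]
    - [0,0,0]
    - [0,0,0]
    - [0,0,0]
    - [0,0,0]
    - [0,0,0]
    - [0,0,0]
    - [0,0,0]
    - [0,0,0]
    - [0,0,0]
    - [0,0,0]
    - [0,0,0]
    - [0,0,0]
    - [0,0,0]
  roll: [0,0,0,0,0,0,0,0,0,0,0,0,0,0,0,0]
  hand: [5,5,5,10,20,30,40,60,80,100,100,100,100,100,100,100]

```text
clock: 26.8
position: [426.2, 303.8, 138.7]
tcp_rot: [1.0, -0.0, 0.0, 0.0]
ft_force: [-0.1, -0.1, -0.5]
opening: 86.2
gripper_force: 0.0
```

Request:
arm_command:
  offset:
    - [0,0,-10]
    - [0,0,-20]
    - [0,0,-20]
    - [0,0,-25]
    - [0,0,-25]
    - [0,0,-20]
    - [0,0,-10]
    - [0,20,0]
    - [0,30,0]
    - [0,30,0]
    - [0,30,0]
    - [0,30,0]
    - [0,0,0]
    - [0,0,0]
  roll: [0,0,0,0,0,0,0,0,0,0,0,0,0,0]
  hand: [100,100,100,100,100,100,100,100,100,100,100,100,100,100]

```text
clock: 27.97
position: [426.0, 162.7, 268.8]
tcp_rot: [1.0, -0.001, -0.0, -0.0]
ft_force: [0.2, 0.7, -0.3]
opening: 88.1
gripper_force: 0.0
```

```bash
python3 - <<'E'
from h import *
s=sense(); print(s['clock'],s['position'])
S={c:snap(c,'y_'+c) for c in('top','scene','wrist')}
for c in S:
    for n,xy in(('cup_tall',(379,-248)),('cup_middle',(543,-225))): print(c,n,fitcup(c,S[c],n,xy))
    for n,l,m,xy in(('spool','spool_a',lambda p:cyl(p[0],p[1],8,21,52),(493,128)),('paste','paste_pot',lambda p:cyl(p[0],p[1],8,36,65),(616,30))):
        k=near(c,S[c],l,xy,35)
        if k is not None: print(c,n,fit([(S[c],k)],m,xy,(8,8)))
    k=near(c,S[c],'weight_b',(609,133),30)
    if k is not None: print(c,'wt',fit([(S[c],k)],lambda p:box(p[0],p[1],8,p[2],60,90,36),(609,133,-.03),(8,8,.1)))
    print(c,'tray corners px',[proj(S[c],R.from_euler('z',.02).apply([a*126,b*156,18])+[554,32,0])[0].round().tolist() for a in(-1,1) for b in(-1,1)])
I=np.hstack([cv2.resize(S[c]['color'][v-60:v+60,u-60:u+60],(400,400)) for c,u,v in(('top',110,240),('scene',240,335))]); cv2.imwrite('pics/y.png',I[:,:,::-1])
E
```

```text
27.9667 [425.97850321 162.73488212 268.75725662]
top cup_tall (array([ 374.7, -247.5]), np.float64(0.916))
top cup_middle (array([ 542. , -224.8]), np.float64(0.969))
top paste (array([611.81541443,  31.91765594]), np.float64(0.915))
top wt (array([6.06961220e+02, 1.35292976e+02, 7.85284868e-03]), np.float64(0.9052013422818792))
top tray corners px [[312.0, 244.0], [177.0, 245.0], [309.0, 141.0], [180.0, 141.0]]
scene cup_tall (array([ 379., -248.]), np.float64(0.905))
scene cup_middle (array([ 548.6, -236.9]), np.float64(0.278))
scene spool (array([497.5625, 124.625 ]), np.float64(0.837772397094431))
scene wt (array([ 6.12386817e+02,  1.32669682e+02, -5.65448174e-02]), np.float64(0.888262910798122))
scene tray corners px [[320.0, 218.0], [268.0, 309.0], [244.0, 188.0], [181.0, 268.0]]
wrist cup_tall None
wrist cup_middle None
wrist spool (array([494.07637548, 127.89415264]), np.float64(0.9381841596909208))
wrist paste (array([617.79107189,  29.92452383]), np.float64(0.9721991701244813))
wrist wt (array([ 6.10531176e+02,  1.34966443e+02, -5.92908958e-02]), np.float64(0.9722376457523598))
wrist tray corners px [[536.0, 177.0], [265.0, 182.0], [575.0, -78.0], [257.0, -71.0]]
```

View pics/y.png

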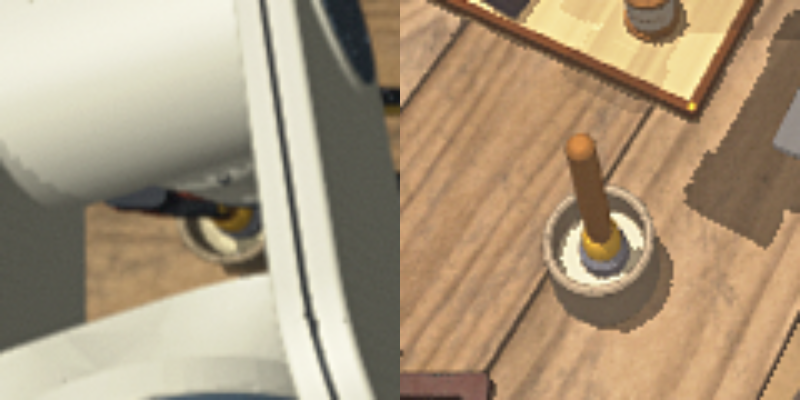

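The brush stands in its pot, scene crop (600,215). Plan: middle cup to (495,20) first, then tall cup to (560,-62). I move toward the cups and re-measure.

Request:
arm_command:
  offset:
    - [0,15,0]
    - [2,30,0]
    - [4,36,0]
    - [4,36,0]
    - [4,36,0]
    - [4,36,0]
    - [4,36,0]
    - [4,36,0]
    - [4,36,0]
    - [4,36,0]
    - [4,36,0]
    - [2,20,0]
    - [0,0,0]
    - [0,0,0]
  roll: [0,0,0,0,0,0,0,0,0,0,0,0,0,0]
  hand: [100,100,100,100,100,100,100,100,100,100,100,100,100,100]
  squeeze: 15

```text
clock: 30.03
position: [465.8, -225.8, 268.4]
tcp_rot: [1.0, -0.001, -0.0, -0.0]
ft_force: [-0.5, 0.2, -0.4]
opening: 88.1
gripper_force: 0.0
```

```bash
python3 - <<'E'
from h import *
s=sense(); print(s['clock'],s['position'])
S={c:snap(c,'z_'+c) for c in('top','scene','wrist')}
for c in S:
    for n,xy in(('cup_tall',(379,-248)),('cup_middle',(543,-225))): print(c,n,fitcup(c,S[c],n,xy))
# tray edge in wrist: right-rear corner seen
print([proj(S['wrist'],R.from_euler('z',.02).apply([a*126,-156,18])+[554,32,0])[0].round().tolist() for a in(-1,1)])
E
```

```text
30.0333 [ 465.7588721  -225.84089872  268.35466684]
top cup_tall (array([ 367.3, -195.7]), np.float64(0.158))
top cup_middle None
scene cup_tall (array([ 378.3, -246.5]), np.float64(0.921))
scene cup_middle (array([ 547.3, -227.7]), np.float64(0.91))
wrist cup_tall None
wrist cup_middle (array([ 543.5, -225.7]), np.float64(0.965))
[[200.0, 210.0], [181.0, -33.0]]
```

View pics/z_wrist.png

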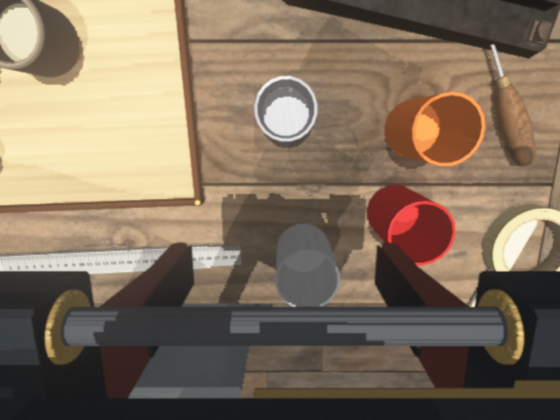

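The wrist view shows the middle cup at (286,108), undisturbed, with the tray corner at (199,205) as predicted within 5 mm. I go and grasp it.

Request:
arm_command:
  offset:
    - [15,0,0]
    - [25,0,0]
    - [25,0,10]
    - [12,0,25]
    - [0,0,30]
    - [0,0,30]
    - [0,0,20]
    - [0,0,5]
    - [0,0,0]
    - [0,0,0]
  roll: [0,0,0,0,0,0,0,0,0,0]
  hand: [100,100,100,100,100,100,100,100,100,100]

```text
clock: 31.32
position: [543.6, -225.3, 149.5]
tcp_rot: [1.0, -0.0, 0.0, 0.0]
ft_force: [0.8, 0.9, -0.2]
opening: 88.1
gripper_force: 0.0
```

Request:
arm_command:
  offset:
    - [1,0,15]
    - [0,0,20]
    - [0,0,20]
    - [0,0,20]
    - [0,0,18]
    - [0,0,11]
    - [0,0,5]
    - [0,0,0]
    - [0,0,0]
    - [0,0,0]
    - [0,0,0]
    - [0,0,0]
    - [0,0,0]
    - [0,0,0]
    - [0,0,0]
    - [0,0,0]
    - [0,0,0]
    - [0,0,0]
  roll: [0,0,0,0,0,0,0,0,0,0,0,0,0,0,0,0,0,0]
  hand: [100,100,100,100,100,100,100,100,100,90,80,75,70,65,60,60,60,60]
  squeeze: 15

```text
clock: 32.82
position: [544.3, -225.3, 40.1]
tcp_rot: [1.0, -0.0, 0.0, 0.0]
ft_force: [-1.1, -0.8, 5.1]
opening: 60.2
gripper_force: 15.0
```

Request:
arm_command:
  offset:
    - [0,0,-5]
    - [0,0,-15]
    - [0,0,-25]
    - [0,0,-25]
    - [0,0,-25]
    - [0,0,-15]
    - [0,-10,0]
    - [-7,-25,0]
    - [-7,-30,0]
    - [-7,-30,0]
    - [-7,-30,0]
    - [-7,-30,0]
    - [-7,-30,0]
    - [-7,-30,0]
    - [0,-20,0]
    - [0,-10,0]
    - [0,0,0]
    - [0,0,0]
  roll: [0,0,0,0,0,0,0,0,0,0,0,0,0,0,0,0,0,0]
  hand: [60,60,60,60,60,60,60,60,60,60,60,60,60,60,60,60,60,60]

```text
clock: 34.32
position: [494.8, 20.0, 149.1]
tcp_rot: [1.0, 0.001, -0.0, 0.0]
ft_force: [0.3, 0.2, -0.7]
opening: 60.1
gripper_force: 15.0
```

```bash
python3 - <<'E'
from h import *
s=sense(); print(s['clock'],s['position'],s['opening'],s['gripper_force'])
S={c:snap(c,'m_'+c) for c in('scene','wrist')}
r,h=CUP['cup_middle']; x,y,z=s['position']
for c in S:
    print(c,fitcup(c,S[c],'cup_tall',(379,-248)))
    m=near(c,S[c],'cup_middle',(x,y),z-10,60)
    if m is not None: print(fit([(S[c],m)],lambda p:cyl(p[0],p[1],z-40,r,h),(x,y),(6,6)))
E
```

```text
34.3167 [494.83955487  19.97303114 149.09109289] 60.0973773698651 14.99991359654814
scene (array([ 379., -248.]), np.float64(0.824))
(array([495.74575528,  20.05823241]), np.float64(0.4983957219251337))
wrist None
(array([495.29550381,  18.78959333]), np.float64(0.7239269365000227))
```

View pics/m_scene.png

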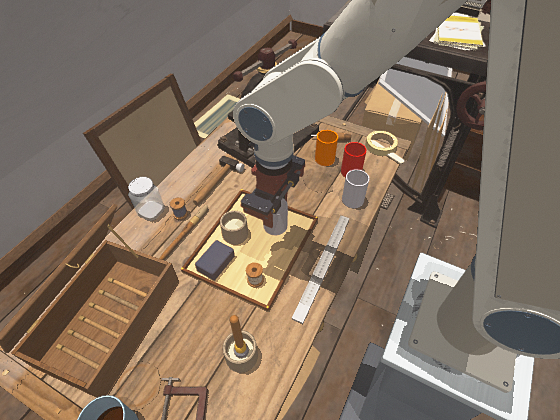

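The middle cup hangs over the free part of the tray at (275,215). The paste pot and spool are clear of it. I lower it.

Request:
arm_command:
  offset:
    - [0,0,10]
    - [0,0,20]
    - [0,0,20]
    - [0,0,20]
    - [0,0,15]
    - [0,0,7]
    - [0,0,4]
    - [0,0,2]
    - [0,0,1]
    - [0,0,1]
    - [0,0,0]
    - [0,0,0]
  roll: [0,0,0,0,0,0,0,0,0,0,0,0]
  hand: [60,60,60,60,60,60,60,60,60,60,60,60]

```text
clock: 35.62
position: [495.6, 19.8, 50.3]
tcp_rot: [1.0, -0.0, 0.001, -0.0]
ft_force: [-0.2, -0.1, -0.8]
opening: 59.8
gripper_force: 15.0
```

Request:
arm_command:
  offset:
    - [0,0,1]
    - [0,0,1]
    - [0,0,1]
    - [0,0,0]
    - [0,0,0]
  roll: [0,0,0,0,0]
  hand: [60,60,60,60,60]

```text
clock: 36.03
position: [495.6, 19.8, 47.8]
tcp_rot: [1.0, -0.0, 0.001, -0.0]
ft_force: [-2.7, 0.7, 11.9]
opening: 59.4
gripper_force: 15.0
```

Contact with the tray floor. I release, rise, and head back toward the tall cup.

Request:
arm_command:
  offset:
    - [0,0,0]
    - [0,0,0]
    - [0,0,0]
    - [0,0,0]
    - [0,0,0]
    - [0,0,0]
    - [0,0,0]
    - [0,0,0]
    - [0,0,-10]
    - [0,0,-20]
    - [0,0,-30]
    - [0,0,-30]
    - [0,0,-30]
    - [0,0,-30]
    - [0,0,-30]
    - [0,0,-30]
    - [0,0,-10]
    - [0,0,0]
  roll: [0,0,0,0,0,0,0,0,0,0,0,0,0,0,0,0,0,0]
  hand: [72,76,82,90,100,100,100,100,100,100,100,100,100,100,100,100,100,100]

```text
clock: 37.53
position: [496.7, 19.8, 270.0]
tcp_rot: [1.0, -0.0, 0.003, -0.0]
ft_force: [-0.0, 0.2, -1.1]
opening: 87.5
gripper_force: 0.0
```

Request:
arm_command:
  offset:
    - [0,15,0]
    - [-5,30,0]
    - [-10,30,0]
    - [-10,30,0]
    - [-15,30,0]
    - [-15,30,0]
    - [-15,30,0]
    - [-15,30,0]
    - [-15,30,0]
    - [-15,10,0]
    - [-15,0,0]
    - [-15,0,0]
    - [-10,0,0]
    - [0,0,0]
    - [0,0,0]
  roll: [0,0,0,0,0,0,0,0,0,0,0,0,0,0,0]
  hand: [100,100,100,100,100,100,100,100,100,100,100,100,100,100,100]

```text
clock: 38.78
position: [339.9, -244.5, 266.7]
tcp_rot: [1.0, 0.0, 0.0, 0.0]
ft_force: [-0.1, -0.3, 0.1]
opening: 87.9
gripper_force: 0.0
```

```bash
python3 - <<'E'
from h import *
s=sense(); print(s['clock'],s['position'])
S={c:snap(c,'n_'+c) for c in('top','scene','wrist')}
r,h=CUP['cup_middle']
for c in S:
    print(c,fitcup(c,S[c],'cup_tall',(379,-248)))
    m=near(c,S[c],'cup_middle',(495,20),47,60)
    if m is not None: print('mid',fit([(S[c],m)],lambda p:cyl(p[0],p[1],8,r,h),(495,20),(6,6)))
E
```

```text
38.7833 [ 339.87852172 -244.45490484  266.69863867]
top (array([ 379.3, -243.5]), np.float64(0.32))
mid (array([492.74121094,  19.72607422]), np.float64(0.9149519890260631))
scene (array([ 379., -248.]), np.float64(0.925))
mid (array([495.89355469,  17.54492188]), np.float64(0.8320512820512821))
wrist (array([ 376.9, -247.7]), np.float64(0.933))
mid (array([494.43981439,  20.01965782]), np.float64(0.984041114417095))
```

View pics/n_scene.png

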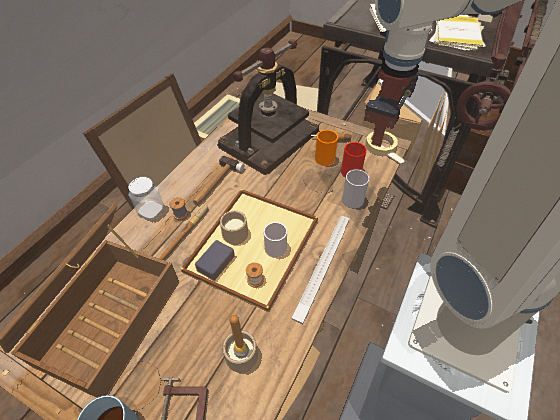

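The middle cup stands clear on the tray at (275,238). The tall cup is still at (378,-248), so I grasp it.

Request:
arm_command:
  offset:
    - [12,1,0]
    - [16,2,0]
    - [10,1,0]
    - [0,0,15]
    - [0,0,30]
    - [0,0,30]
    - [0,0,25]
    - [0,0,10]
    - [0,0,0]
    - [0,0,0]
  roll: [0,0,0,0,0,0,0,0,0,0]
  hand: [100,100,100,100,100,100,100,100,100,100]

```text
clock: 40.07
position: [378.6, -249.3, 156.9]
tcp_rot: [1.0, 0.0, -0.0, -0.0]
ft_force: [0.2, 0.1, 0.3]
opening: 87.8
gripper_force: 0.0
```

Request:
arm_command:
  offset:
    - [0,-1,10]
    - [0,0,20]
    - [0,0,20]
    - [0,0,20]
    - [0,0,18]
    - [0,0,9]
    - [0,0,4]
    - [0,0,0]
    - [0,0,0]
    - [0,0,0]
    - [0,0,0]
    - [0,0,0]
    - [0,0,0]
    - [0,0,0]
    - [0,0,0]
    - [0,0,0]
    - [0,0,0]
  roll: [0,0,0,0,0,0,0,0,0,0,0,0,0,0,0,0,0]
  hand: [100,100,100,100,100,100,100,100,100,90,85,80,75,70,65,65,65]
  squeeze: 15

```text
clock: 41.48
position: [378.3, -248.3, 56.1]
tcp_rot: [1.0, -0.0, 0.0, 0.0]
ft_force: [-1.0, 1.6, 6.0]
opening: 66.6
gripper_force: 15.0
```

Request:
arm_command:
  offset:
    - [0,0,-5]
    - [0,0,-15]
    - [0,0,-25]
    - [0,0,-25]
    - [0,0,-25]
    - [0,0,-12]
    - [15,0,0]
    - [28,0,0]
    - [30,-5,0]
    - [30,-20,0]
    - [30,-28,0]
    - [25,-28,0]
    - [15,-28,0]
    - [9,-28,0]
    - [0,-25,0]
    - [0,-18,0]
    - [0,-6,0]
    - [0,0,0]
    - [0,0,0]
  roll: [0,0,0,0,0,0,0,0,0,0,0,0,0,0,0,0,0,0,0]
  hand: [65,65,65,65,65,65,65,65,65,65,65,65,65,65,65,65,65,65,65]

```text
clock: 43.07
position: [559.9, -62.6, 162.7]
tcp_rot: [1.0, 0.0, -0.0, 0.0]
ft_force: [0.6, -0.1, -0.7]
opening: 66.9
gripper_force: 15.0
```

```bash
python3 - <<'E'
from h import *
s=sense(); print(s['clock'],s['position'],s['opening'],s['gripper_force'])
S={c:snap(c,'q_'+c) for c in('scene','wrist')}
r,h=CUP['cup_tall']; x,y,z=s['position']
for c in S:
    m=near(c,S[c],'cup_tall',(x,y),z-10,60)
    if m is not None: print(c,fit([(S[c],m)],lambda p:cyl(p[0],p[1],z-56,r,h),(x,y),(6,6)))
    m=near(c,S[c],'cup_middle',(495,20),47,60)
    if m is not None: print('mid',fit([(S[c],m)],lambda p:cyl(p[0],p[1],8,30,78),(495,20),(6,6)))
E
```

```text
43.0667 [559.92276772 -62.57592477 162.69301012] 66.87093353531387 14.999359915964305
scene (array([559.60289391, -63.04272355]), np.float64(0.5983606557377049))
mid (array([498.21679688,  19.44921875]), np.float64(0.9576587795765878))
wrist (array([560.72357949, -63.42205514]), np.float64(0.7155908787045978))
mid (array([509.17568207,  15.50050354]), np.float64(0.17383820998278832))
```

Lower to TCP about 64 mm.

Request:
arm_command:
  offset:
    - [0,0,10]
    - [0,0,20]
    - [0,0,20]
    - [0,0,20]
    - [0,0,13]
    - [0,0,7]
    - [0,0,4]
    - [0,0,2]
    - [0,0,1]
    - [0,0,0]
    - [0,0,0]
  roll: [0,0,0,0,0,0,0,0,0,0,0]
  hand: [65,65,65,65,65,65,65,65,65,65,65]

```text
clock: 44.28
position: [560.6, -62.3, 66.4]
tcp_rot: [1.0, -0.0, 0.001, 0.0]
ft_force: [0.3, 0.4, -1.9]
opening: 67.0
gripper_force: 15.0
```

Request:
arm_command:
  offset:
    - [0,0,1]
    - [0,0,1]
    - [0,0,0]
    - [0,0,0]
  roll: [0,0,0,0]
  hand: [65,65,65,65]

```text
clock: 44.62
position: [560.5, -62.2, 64.2]
tcp_rot: [1.0, -0.0, 0.0, 0.0]
ft_force: [-0.3, -0.3, 3.3]
opening: 66.6
gripper_force: 15.0
```

Touching the tray floor. I release, rise and clear the view.

Request:
arm_command:
  offset:
    - [0,0,0]
    - [0,0,0]
    - [0,0,0]
    - [0,0,0]
    - [0,0,0]
    - [0,0,0]
    - [0,0,0]
    - [0,0,0]
    - [0,0,-10]
    - [0,0,-20]
    - [0,0,-30]
    - [0,0,-30]
    - [0,0,-30]
    - [0,0,-30]
    - [0,0,-30]
    - [0,0,-20]
    - [0,0,0]
  roll: [0,0,0,0,0,0,0,0,0,0,0,0,0,0,0,0,0]
  hand: [80,84,90,100,100,100,100,100,100,100,100,100,100,100,100,100,100]

```text
clock: 46.03
position: [562.6, -62.5, 269.4]
tcp_rot: [1.0, -0.0, 0.004, 0.001]
ft_force: [0.2, 0.6, 0.1]
opening: 87.8
gripper_force: 0.0
```

Request:
arm_command:
  offset:
    - [-10,20,0]
    - [-10,35,0]
    - [-10,35,0]
    - [-10,35,0]
    - [-10,35,0]
    - [-10,35,0]
    - [-10,35,0]
    - [-10,35,0]
    - [-10,20,0]
    - [0,0,0]
    - [0,0,0]
  roll: [0,0,0,0,0,0,0,0,0,0,0]
  hand: [100,100,100,100,100,100,100,100,100,100,100]

```text
clock: 46.95
position: [469.0, -347.7, 262.9]
tcp_rot: [1.0, -0.001, -0.0, -0.001]
ft_force: [-0.0, 0.5, 0.0]
opening: 87.5
gripper_force: 0.0
```

```bash
python3 - <<'E'
from h import *
s=sense(); print(s['clock'],s['position'])
S={c:snap(c,'r_'+c) for c in('top','scene')}
for c in S:
  for n,xy in(('cup_tall',(560,-62)),('cup_middle',(495,20))):
    r,h=CUP[n]; m=near(c,S[c],n,xy,50,50)
    if m is not None: print(c,n,fit([(S[c],m)],lambda p:cyl(p[0],p[1],8,r,h),xy,(6,6)))
I=np.hstack([cv2.resize(S['top']['color'][120:270,60:340],(400,300)),cv2.resize(S['scene']['color'][140:400,160:440],(400,300))]); cv2.imwrite('pics/fin.png',I[:,:,::-1])
E
```

```text
46.95 [ 469.02997159 -347.68190377  262.94981518]
top cup_tall (array([558.49307489, -61.9544189 ]), np.float64(0.94375))
top cup_middle (array([523.10390282,  83.92529488]), np.float64(0.07887551825260386))
scene cup_tall (array([564.59375 , -65.515625]), np.float64(0.8511326860841424))
scene cup_middle (array([498.234375,  18.59375 ]), np.float64(0.9551282051282052))
```

View pics/fin.png

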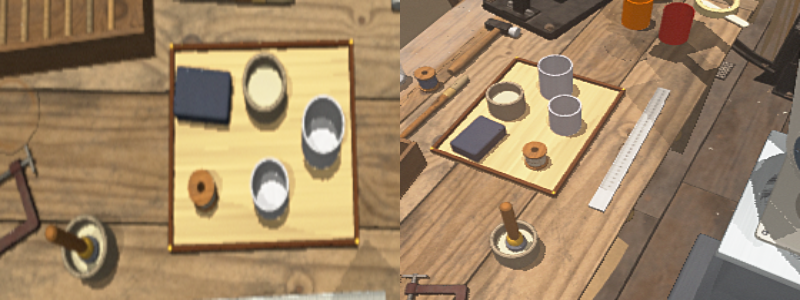

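Both cups stand upright on the tray and clear of everything, at crop (322,125) and (270,185). The brush is in its pot at (85,245), and the tray items have not moved. Handing in.

```bash
python3 -c "
from rig import *
print(close_job())"
```

```text
the job is handed in; nothing more can be done
None
```

I scrubbed the tall cup and then the middle cup (no short cup was on the bench), stood the brush back in its pot, set both cups upright and clear on the tray, and handed the job in; the hand-in returned no verdict.

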